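Brace a filter block in the slide vice and lock its cap

ROBOT

A 6-joint arm with a two-finger parallel gripper is mounted at the origin on the work surface. World frame = base frame: x ahead of the robot, y to its left, z up, the work surface at z = 0. Lengths are in mm, angles in degrees, forces in N, time in s.
With the tool pointing down it reaches from about 300 to 850 mm from the base axis. Payload 4.2 kg.
Tool frame: the origin (TCP) lies on the centre line of the jaws, within the pads' length; the fingertips stand 14 mm ahead of it and the grasp point (between the pads) lies 5 mm behind it; x points along the fingers, y is the direction in which the jaws open and shut, and the axes are right-handed (so a half turn about x gives the same grasp; the last joint's range is limited). The gripper opens to 91 mm and grips with 3 to 60 N. Pads are 32 mm wide; open, the fingers measure 118 mm over their backs; the gripper's body (76 mm by 178 mm) begins 60 mm behind the grasp point.
Start: joints at [65.661, 18.312, 89.639, -0, 72.044, -1.146], TCP at [226.458, 528.544, 227.976] pointing down, gripper open.
Joint ranges: [-177.97, 177.97], [-48.28, 115.42], [12.27, 149.76], [-77.06, 257.06], [2.81, 150.46], [-146.56, 146.56]. Speed limits (degrees/s): [147.25, 147.25, 180, 180, 180, 180].

INTERFACE

Orientations are given as [roll, pitch, yaw] about the fixed x, y, z axes, in that order (R = Rz(yaw) Ry(pitch) Rx(roll)).
In Python, from workcell import readout, optics, env gives the robot as it stands.
- The arm moves only by the shell command python3 -m creep 'ROWS' [OPENING] [FORCE]. ROWS is JSON, a list of rows, each an object with "translation": the shift along the world's x, y, z in cm, a list of three; "delta_rot": the turn, a rotation vector about the world's x, y, z in rad, a list of three. In form: [{"translation": [dx, dy, dz], "delta_rot": [rx, ry, rz]}, ...]. A call has 1 to 5 rows; each row shifts and turns the commanded pose from where the row before left it; what a row does not reach is not made up. A row lasts 1/12 s, in which the tool goes at most 41.7 mm and 7.16 degrees, less where a joint would pass 70% of its speed; a pose out of reach is approached as far as the arm can. A call with a gripper value outside its range is refused whole. OPENING is the gripper's target within -1 to 1 (fully open at 1, half-way at 0, shut at -1), set as the call begins (- or left out, the last holds). The fingers move at their own pace and stop on an object; FORCE is the grip in N (left out, the last holds). Time passes only in rows, so rows that do not move let the fingers close. It gives the time, the measured TCP pose, the force and the opening at its end, in the units of the state.
- readout.state(): the state, without advancing time (a new reading comes with each control period).
- optics.grab_frame(name): name is "scene" or "top"; returns (picture, depth): 384x512x3 uint8, red, green, blue; 384x512 float32, mm along the optical axis (not along the pixel's ray), 0 where there is no reading.
- optics.camera_params(name): a dict with "mtx" (3x3 intrinsics, pixels), "R" (3x3) and "t" (3): a world point X has camera coordinates R X + t. Camera axes: x right, y down, z forward; pixel columns grow to the right and rows downward; lengths in mm; the calibration is good to about 2 mm. A picture is of the moment at which its call begins. camera_params takes no time and is no camera call.
- env.job_done(): hands the job in, once; it reports no verdict.
The state is a dict: "time_s": time; "qpos": joint angles; "qvel": joint speeds; "effort": joint torques, N m; "ee_pos": TCP position; "ee_rot": TCP orientation; "force": force on the tool from outside, world axes, zero at the start; "torque": the same for the moment, N m; "gripper_width": finger opening in mm.
Only numpy, scipy, OpenCV 4.12 (cv2) and the standard library are available. Lean on these libraries where they do the work, as an engineer would, in place of code of your own. Each camera call takes 0.05 s, during which the arm holds its last target.

TASK

Slide the vice's jaw along its track by its black grip until the filter block is squared up and held snugly against the end pad, firm enough that the vice keeps holding it (3 N or more) after you let go of the grip, but never squeezed so hard that it is crushed (15 N). Then turn the cap on the braced block clockwise until it is tight at its stop and let go, leaving the block square and still held in the vice. Leave the dish, the jar and the screwdriver alone.

Things in the scene. Friction and masses are not known exactly. Their poses are not given: they have to be found in the camera images.
- vice: Slide vice fixed to the table. Aluminium bed 100 x 290 mm along its own y axis (y = -165 to +125 mm), its top 12 mm above the table. Origin on the table. The sliding jaw, the block and the fixed jaw (at the +y end) follow each other along +y.
- fixed_jaw (a point): Middle of the fixed jaw's inner face (looks to vice -y; 105 mm from the vice's origin), top 36 mm above the table. From it a steel end pad (70 mm wide, 14 to 34 mm above the table) is screwed out on a set screw: its working face stands 8 to 21 mm from this point towards vice -y, different each time and not reported; it is found by touch.
- block: Loose square grey filter block, 50 x 50 x 24 mm, about 0.16 kg with its cap, thin-walled: over 15 N between sliding jaw and block crushes it. Origin at the centre of its underside, z up. It lies on the bed between the sliding jaw and the end pad, touching neither, up to 0.12 rad askew; the flat jaws pull it square.
- cap_grip (a point): Centre of the bar grip of the black locking cap on the block, on the cap's axis, 67.5 mm above the table. The bar lies along this point's own x axis: 40 mm long, 13 mm thick, top 7 mm above and foot 23 mm below this point, over a disc 42 mm across. All the rest of the vice stays below 50 mm above the table.
- cap (a joint): Turn of the cap on the block (rad): grows clockwise seen from above, from about 0 (loose) to 1.3 (end stop, tight). It takes about 0.07 N m, more than the loose block's friction on the bed: unless the block is braced, the whole block turns with the cap.
- jaw_grip (a point): Top centre of the sliding jaw's upright black grip, 49.5 mm above the table; axes parallel to the vice's. Grip 22 mm wide (x), 14 mm thick (y), standing 29 mm above the jaw's plate (60 mm wide, top 20.5 mm above the table, reaching 12 mm behind this point). Ahead (+y): a steel upright at 42 to 52 mm, and the sprung steel face, 60 mm wide, front at 68 mm.
- jaw: The sliding jaw, origin under its grip at the bed's top. Slides only along vice y with about 10 N of friction, and stays where left. Its face sits on a spring of 1.8 N per mm, 8 mm stroke, then solid. Driving it takes about 10 N, 1 to 2 N more while pushing the block, then 1.8 N more per mm once the block meets the end pad. Let go, it keeps at most about 10 N of squeeze.
- dish: Bystander: open glass dish, 84 mm across, 16 mm high, origin at the centre of its underside.
- jar: Bystander: amber jar with white cap, 48 mm across, 75 mm high, origin at the centre of its underside.
- driver: Bystander: screwdriver 160 mm long with black handle, lying on the table along its own x axis.
Mind the look-alikes: they are no part of the job. What is shaped like the block but green is not meant.

How it is judged:
By the outcome, as a careful person would: the job done as asked, in the order asked, and still so for the second after the job is handed in, with the robot touching nothing.
It also fails if it takes over 58 s, if anything falls off the work surface, if the arm or the gripper's body presses on something with over 40 N, if the wrist force passes 120 N, or if a joint passes its speed limit or range.

## Working session

There is one attempt and no reset: what is moved stays moved. The work goes in short steps, Python scripts to look and compute and a shell command to move; the robot and the scene stay as the last step left them, time stands still between calls to the robot, and variables do not carry over. Pictures are saved under pics/ and viewed, and the job is handed in when it is done.

```bash
mkdir -p pics; ls; python3 - <<'E'
from workcell import readout, optics, env
import cv2, numpy as np
print(readout.state())
for n in ("scene","top"):
    p,d=optics.grab_frame(n)
    cv2.imwrite(f"pics/{n}0.png",cv2.cvtColor(p,cv2.COLOR_RGB2BGR)); np.save(f"pics/{n}0d.npy",d); np.save(f"pics/{n}0p.npy",p)
    c=optics.camera_params(n); print(n,c)
E
```

```text
pics
{'time_s': 0.0, 'qpos': array([ 6.56603920e+01,  1.83496720e+01,  8.97039665e+01, -1.43862376e-03,
        7.20441339e+01, -1.14605641e+00]), 'qvel': array([ 0.00974924,  0.02813055, -0.00373328, -0.02931986, -0.06146482,
       -0.0302933 ]), 'effort': array([ 2.44275807e-04, -4.12473679e+01, -2.31967413e+01,  7.27327424e-02,
        4.59038280e-02, -1.38846676e-04]), 'ee_pos': array([226.27264346, 528.10029147, 227.1565303 ]), 'ee_rot': array([ -90.34456357,   89.90221807, -113.53767049]), 'force': array([-0.1270727 ,  0.48565826,  1.31167765]), 'torque': array([ 0.05190247, -0.05555303, -0.00046065]), 'gripper_width': 91.41388225800597}
scene {'mtx': array([[407.32062   ,   0.        , 259.97538595],
       [  0.        , 407.32062   , 189.42636752],
       [  0.        ,   0.        ,   1.        ]]), 'R': array([[ 0.46735192,  0.88404891, -0.00630194],
       [ 0.51788933, -0.27954515, -0.80848324],
       [-0.7165004 ,  0.37458249, -0.58848546]]), 't': array([-244.44062169, -216.4676005 , 1468.42825724])}
top {'mtx': array([[422.57855884,   0.        , 258.13934832],
       [  0.        , 422.57855884, 187.73668183],
       [  0.        ,   0.        ,   1.        ]]), 'R': array([[-0.02045852, -0.99968675, -0.01441678],
       [-0.99581829,  0.02165926, -0.0887514 ],
       [ 0.08903586,  0.01254077, -0.99594947]]), 't': array([  14.38975411,  538.03271994, 1253.50531802])}
```

View pics/scene0.png

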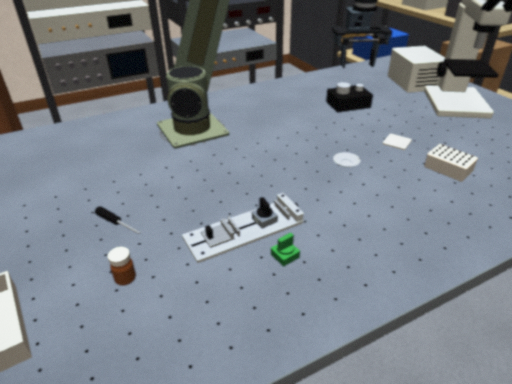

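View pics/top0.png

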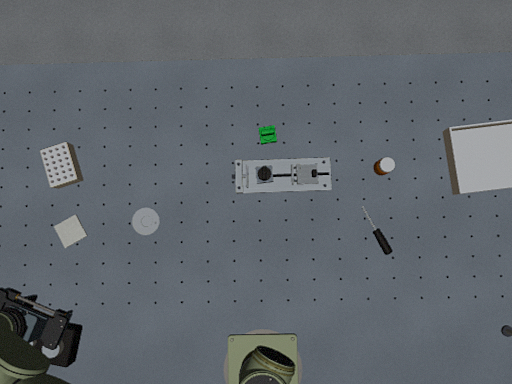

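The scene view has the vice at about (243,226), with the jaw grip at (209,232), the cap at (264,210) and the green look-alike at (286,248). In the top view the vice lies along image x from 235 to 331 at row 175. The jar is at (384,166), the driver at (378,235) and the dish at (146,221). I'll zoom in next.

```bash
python3 - <<'E'
import cv2, numpy as np
a=cv2.imread("pics/top0.png")[145:205,225:340]; cv2.imwrite("pics/top0z.png",cv2.resize(a,None,fx=6.9,fy=6.9,interpolation=cv2.INTER_CUBIC))
a=cv2.imread("pics/scene0.png")[185:265,175:315]; cv2.imwrite("pics/scene0z.png",cv2.resize(a,None,fx=5.7,fy=5.7,interpolation=cv2.INTER_CUBIC))
E
```

```text
(no output)
```

View pics/top0z.png

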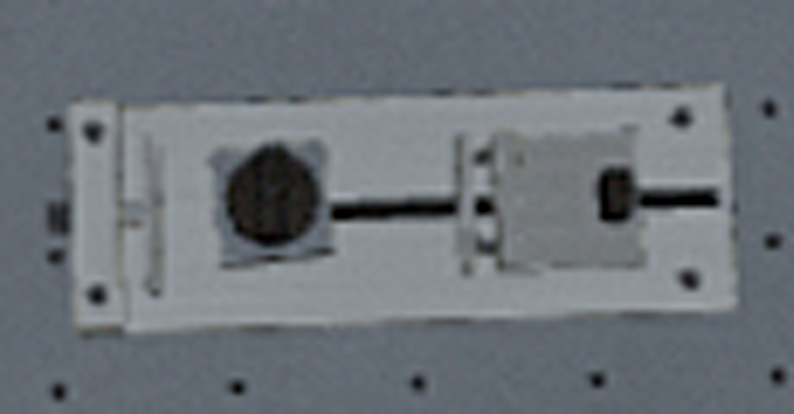

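View pics/scene0z.png

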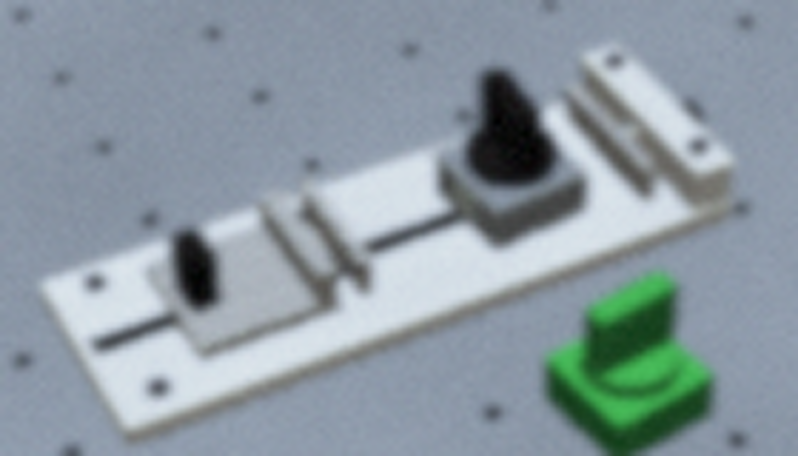

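The top zoom has the jaw grip at zoom (615,193) and the cap at (272,195). The end pad sits at x≈153, the fixed jaw at the left, and the bed corners are at (722,86) and (737,308). Vice +y is close to world +y. Now I'll measure.

```bash
cat > h.py <<'E'
import cv2, numpy as np
from workcell import optics
def load(n,k=0): return np.load(f"pics/{n}{k}p.npy"),np.load(f"pics/{n}{k}d.npy")
def cloud(n,d):
    c=optics.camera_params(n);K,R,t=c["mtx"],c["R"],c["t"]
    v,u=np.mgrid[:384,:512]; X=np.stack([(u-K[0,2])/K[0,0]*d,(v-K[1,2])/K[1,1]*d,d],-1)
    return (X-t)@R
def ray(n,u,v,z):
    c=optics.camera_params(n);K,R,t=c["mtx"],c["R"],c["t"]
    o=-R.T@t; r=R.T@np.linalg.solve(K,[u,v,1.]); return o+r*(z-o[2])/r[2]
def tri(u1,v1,u2,v2):
    Ps=[]
    for n in("scene","top"):
        c=optics.camera_params(n);Ps.append(c["mtx"]@np.c_[c["R"],c["t"]])
    X=cv2.triangulatePoints(Ps[0],Ps[1],np.array([[u1],[v1]],float),np.array([[u2],[v2]],float)); return (X[:3]/X[3]).ravel()
def proj(n,X):
    c=optics.camera_params(n); x=c["mtx"]@(c["R"]@np.asarray(X,float)+c["t"]); return x[:2]/x[2]
E
python3 - <<'E'
from h import *
z=lambda u,v:(225+(u+.5)/6.9-.5,145+(v+.5)/6.9-.5)
s=lambda u,v:(175+(u+.5)/5.7-.5,185+(v+.5)/5.7-.5)
for nm,p in dict(tl=(128,105),tr=(722,86),br=(737,308),bl=(128,330)).items(): print(nm,ray("top",*z(*p),12).round(1))
for nm,p in dict(nl=(40,285),nr=(130,436)).items(): print("scene",nm,ray("scene",*s(*p),12).round(1))
print("grip top",ray("top",*z(615,193),49.5).round(1),"scene",ray("scene",*s(188,236),49.5).round(1))
for n in("top","scene"):
    p,d=load(n); C=cloud(n,d); g=p.astype(int).max(2)
    m=(d>0)&(C[...,0]>300)&(C[...,0]<700)&(abs(C[...,1])<250)
    print(n,m.sum(), "max z dark:")
    k=m&(C[...,2]>40)&(g<90)&(C[...,1]<150)
    for q in np.argwhere(k): print(q,C[q[0],q[1]].round(0),g[q[0],q[1]])
E
```

```text
tl [626.5  47.5  12. ]
tr [ 629.  -216.5   12. ]
br [ 529.9 -219.6   12. ]
bl [526.   49.3  12. ]
scene nl [ 530.9 -221.3   12. ]
scene nr [ 633.  -218.9   12. ]
grip top [ 577.6 -163.    49.5] scene [ 572.8 -166.6   49.5]
top 21179 max z dark:
[132 273] [700. -45.  63.] 86
[133 268] [698. -30.  60.] 82
[133 270] [699. -36.  53.] 68
[133 271] [699. -39.  54.] 66
[133 272] [699. -42.  52.] 55
[134 262] [695. -12.  59.] 80
[134 263] [694. -15.  62.] 74
[134 264] [696. -18.  55.] 67
[134 265] [696. -21.  54.] 70
[134 266] [697. -24.  49.] 46
[134 267] [697. -27.  51.] 36
[134 268] [697. -30.  48.] 28
[134 269] [698. -33.  46.] 23
[134 271] [698. -39.  41.] 34
[135 262] [696. -12.  42.] 28
[135 263] [695. -15.  46.] 26
[166 263] [597. -13.  75.] 50
[166 264] [597. -16.  75.] 56
[166 265] [597. -19.  75.] 43
[166 266] [597. -22.  76.] 82
[167 262] [599. -10.  42.] 28
[167 263] [594. -13.  75.] 23
[167 264] [594. -16.  75.] 28
[167 265] [594. -19.  78.] 23
[167 266] [593. -22.  79.] 33
[167 267] [598. -25.  46.] 78
[168 260] [595.  -4.  51.] 70
[168 261] [595.  -7.  44.] 26
[168 262] [595.
[... 11931 characters left out ...]
.   49.] 18
[230 210] [ 588. -167.   49.] 24
[230 211] [ 588. -164.   48.] 43
[231 206] [ 581. -175.   44.] 57
[231 207] [ 588. -174.   49.] 23
[231 208] [ 589. -172.   48.] 16
[231 209] [ 588. -169.   47.] 11
[231 210] [ 591. -168.   49.] 22
[231 211] [ 587. -164.   44.] 34
[231 212] [ 588. -162.   44.] 80
[232 206] [ 582. -175.   41.] 65
[232 207] [ 588. -174.   46.] 23
[232 208] [ 588. -172.   44.] 15
[232 209] [ 587. -169.   43.] 15
[232 210] [ 591. -168.   45.] 8
[232 211] [ 589. -165.   43.] 28
[232 212] [ 588. -162.   40.] 75
[233 208] [ 589. -173.   43.] 8
[233 209] [ 588. -170.   41.] 7
[233 210] [ 589. -168.   40.] 6
[233 211] [ 590. -166.   40.] 26
[234 208] [ 590. -173.   41.] 14
```

```bash
python3 - <<'E'
from h import *
from workcell import readout
from scipy.spatial.transform import Rotation as Ro
s=readout.state(); R=Ro.from_euler('xyz',s['ee_rot'],degrees=True).as_matrix(); print(R.round(3))
# bed long edges: fit lines on bright/gray transition in top, via Canny+lsq on edge pixels near expectation
p,d=load("top"); L=cv2.cvtColor(p,cv2.COLOR_RGB2LAB).astype(int); hs=cv2.cvtColor(p,cv2.COLOR_RGB2HSV).astype(int)
g=cv2.cvtColor(p,cv2.COLOR_RGB2GRAY).astype(float)
def sub(col,rows):  # max gradient subpixel
    gr=np.abs(np.diff(g[rows[0]:rows[1],col])); w=gr**2; return rows[0]+.5+(w*np.arange(len(gr))).sum()/w.sum()
for rows in((154,164),(187,197)):
    c=np.arange(248,326); P=np.array([ray("top",u,sub(u,rows),12)[:2] for u in c])
    k=np.polyfit(P[:,1],P[:,0],1); r=P[:,0]-np.polyval(k,P[:,1]); ok=abs(r)<1.5; k=np.polyfit(P[ok,1],P[ok,0],1)
    print("yaw",-np.degrees(k[0]),"x at y=-166,0",np.polyval(k,[-166,0]),ok.sum())
# slot
P=[]
for u in range(274,331):
    if 292<u<319: continue
    col=g[168:182,u]; w=np.clip(150-col,0,None)
    if w.sum()>30: P.append(ray("top",u,168+(w*np.arange(14)).sum()/w.sum(),12)[:2])
P=np.array(P);k=np.polyfit(P[:,1],P[:,0],1);print("slot",-np.degrees(k[0]),np.polyval(k,[-166,0]),len(P))
for u in (159,163,168,150,124):
    print(u,ray("top",225+(u+.5)/6.9-.5,145+(215+.5)/6.9-.5,34 if u>130 else 36).round(1))
E
```

```text
[[-0.001  0.394  0.919]
 [-0.001  0.919 -0.394]
 [-1.    -0.002 -0.   ]]
yaw 0.24753571143956882 x at y=-166,0 [627.37719287 626.66002088] 58
yaw 0.7638210098860638 x at y=-166,0 [529.27366493 527.06068714] 74
slot 0.26906988884201755 [577.97029239 577.19073058] 31
159 [574.3  33.8  34. ]
163 [574.2  32.1  34. ]
168 [574.2  29.9  34. ]
150 [574.3  37.7  34. ]
124 [574.4  49.   36. ]
```

```bash
R='{"translation":[1.765,-3.47,-0.4],"delta_rot":[0,0,0.0207]}'; echo; 
python3 -m creep '[{"translation":[1.765,-3.47,-0.4],"delta_rot":[0,0,0.0207]},{"translation":[1.765,-3.47,-0.4],"delta_rot":[0,0,0.0207]},{"translation":[1.765,-3.47,-0.4],"delta_rot":[0,0,0.0207]},{"translation":[1.765,-3.47,-0.4],"delta_rot":[0,0,0.0207]},{"translation":[1.765,-3.47,-0.4],"delta_rot":[0,0,0.0207]}]' -0.1 20
```

```text
time_s: 0.52
ee_pos: [314.9, 353.2, 207.4]
ee_rot: [-107.0, 90.0, -124.2]
force: [0.1, 0.1, 0.1]
gripper_width: 60.8
```

```bash

python3 -m creep '[{"translation":[1.765,-3.47,-0.4],"delta_rot":[0,0,0.0207]},{"translation":[1.765,-3.47,-0.4],"delta_rot":[0,0,0.0207]},{"translation":[1.765,-3.47,-0.4],"delta_rot":[0,0,0.0207]},{"translation":[1.765,-3.47,-0.4],"delta_rot":[0,0,0.0207]},{"translation":[1.765,-3.47,-0.4],"delta_rot":[0,0,0.0207]}]'
python3 -m creep '[{"translation":[1.765,-3.47,-0.4],"delta_rot":[0,0,0.0207]},{"translation":[1.765,-3.47,-0.4],"delta_rot":[0,0,0.0207]},{"translation":[1.765,-3.47,-0.4],"delta_rot":[0,0,0.0207]},{"translation":[1.765,-3.47,-0.4],"delta_rot":[0,0,0.0207]},{"translation":[1.765,-3.47,-0.4],"delta_rot":[0,0,0.0207]}]'
python3 -m creep '[{"translation":[1.765,-3.47,-0.4],"delta_rot":[0,0,0.0207]},{"translation":[1.765,-3.47,-0.4],"delta_rot":[0,0,0.0207]},{"translation":[1.765,-3.47,-0.4],"delta_rot":[0,0,0.0207]},{"translation":[1.765,-3.47,-0.4],"delta_rot":[0,0,0.0207]},{"translation":[1.765,-3.47,-0.4],"delta_rot":[0,0,0.0207]}]'
python3 -m creep '[{"translation":[0,0,0],"delta_rot":[0,0,0]},{"translation":[0,0,0],"delta_rot":[0,0,0]}]'
python3 - <<'E'
from workcell import readout
from scipy.spatial.transform import Rotation as Ro
import numpy as np
s=readout.state(); R=Ro.from_euler('xyz',s['ee_rot'],degrees=True).as_matrix(); print(R.round(3),np.degrees(np.arctan2(R[1,1],R[0,1])),s['ee_pos'],s['qpos'],s['force'],s['torque'])
E
```

```text
time_s: 0.93
ee_pos: [403.1, 179.7, 187.7]
ee_rot: [-168.5, 90.0, -179.8]
force: [0.6, 0.5, -0.2]
gripper_width: 41.1
time_s: 1.35
ee_pos: [491.4, 6.1, 167.6]
ee_rot: [156.2, 90.0, 150.8]
force: [0.8, 0.4, 0.3]
gripper_width: 40.7
time_s: 1.77
ee_pos: [579.7, -167.3, 147.3]
ee_rot: [148.0, 89.9, 148.5]
force: [-0.1, 0.2, -1.4]
gripper_width: 41.1
time_s: 1.93
ee_pos: [579.4, -167.0, 146.7]
ee_rot: [154.3, 89.9, 154.7]
force: [-0.3, 0.5, 0.2]
gripper_width: 41.0
[[-0.002 -0.006  1.   ]
 [ 0.001  1.     0.006]
 [-1.     0.001 -0.002]] 90.34696564865507 [ 579.42938229 -166.985468    146.70470871] [-1.71779310e+01  2.42686188e+01  9.26786209e+01  1.83861201e-02
  6.31672863e+01 -1.07533258e+02] [-0.34615426  0.50808176  0.22253324] [ 0.08046917  0.04074033 -0.02434867]
```

```bash

python3 -m creep '[{"translation":[0,0.05,-2.5],"delta_rot":[0,0,0.003]},{"translation":[0,0,-2.5],"delta_rot":[0,0,0]},{"translation":[0,0,-2.5],"delta_rot":[0,0,0]},{"translation":[0,0,-2.0],"delta_rot":[0,0,0]},{"translation":[0,0,0],"delta_rot":[0,0,0]}]'
python3 - <<'E'
from h import *
for n in ("scene","top"):
    p,d=optics.grab_frame(n)
    a=p[190:270,170:310] if n=="scene" else p[145:205,240:360]
    cv2.imwrite(f"pics/{n}1.png",cv2.resize(a[...,::-1],None,fx=5.5,fy=5.5,interpolation=cv2.INTER_CUBIC))
E
```

```text
time_s: 2.35
ee_pos: [575.7, -162.5, 49.0]
ee_rot: [159.7, 89.4, 160.5]
force: [-1.2, -0.0, -1.0]
gripper_width: 40.9
```

View pics/scene1.png

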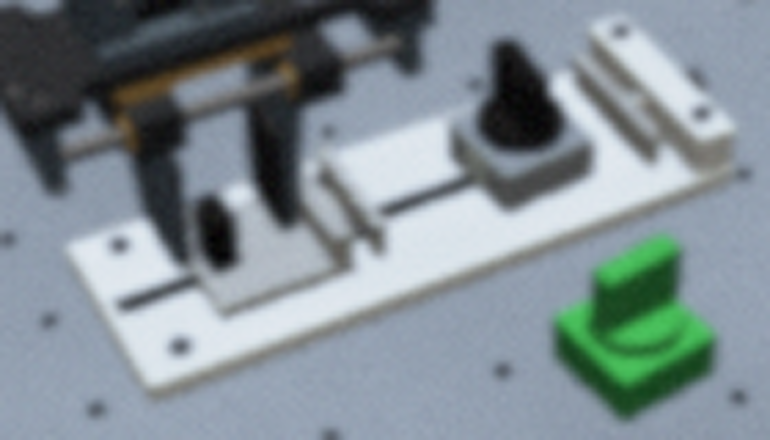

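View pics/top1.png

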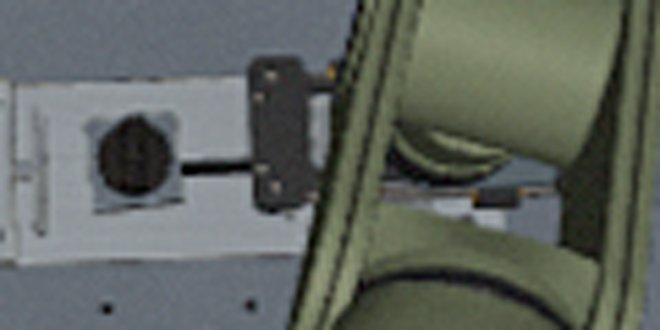

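The fingers straddle the grip at scene zoom (215,232), with the finger tips at (175,255) and (285,215). The reported pose looks a little off, so I'll read it again.

```bash

python3 -m creep '[{"translation":[0,0,0],"delta_rot":[0,0,0]}]'
python3 -c "
from workcell import readout;print(readout.state())"
```

```text
time_s: 2.53
ee_pos: [580.3, -164.5, 54.5]
ee_rot: [-12.5, 89.9, -11.8]
force: [-0.2, -0.3, 0.3]
gripper_width: 41.0
{'time_s': 2.5333, 'qpos': array([-1.69267940e+01,  2.95064281e+01,  9.89649401e+01,  1.50834253e-02,
        5.13975534e+01, -1.07679296e+02]), 'qvel': array([-0.3457313 , -0.58601574, -0.7403298 ,  0.06482977, -0.27766496,
        0.0414774 ]), 'effort': array([ 5.51927788e-02, -4.56749654e+01, -1.78648907e+01, -3.97630467e-02,
        1.08460360e-01,  2.67957439e-03]), 'ee_pos': array([ 580.25332563, -164.50093928,   54.52759991]), 'ee_rot': array([-12.5312622 ,  89.86839179, -11.78815701]), 'force': array([-0.20685128, -0.30334226,  0.32242143]), 'torque': array([ 0.0474984 ,  0.02855237, -0.00466419]), 'gripper_width': 40.96190998605721}
```

```bash

python3 -m creep '[{"translation":[0,-0.1,-0.4],"delta_rot":[0,0,0]},{"translation":[0,0,-0.4],"delta_rot":[0,0,0]},{"translation":[0,0,-0.3],"delta_rot":[0,0,0]},{"translation":[0,0,0],"delta_rot":[0,0,0]},{"translation":[0,0,0],"delta_rot":[0,0,0]}]'
python3 -m creep '[{"translation":[0,0,0],"delta_rot":[0,0,0]}]'
```

```text
time_s: 2.95
ee_pos: [579.3, -166.0, 41.9]
ee_rot: [139.4, 90.0, 140.0]
force: [-0.3, -1.2, 0.9]
gripper_width: 41.2
time_s: 3.03
ee_pos: [579.5, -166.0, 42.1]
ee_rot: [30.4, 90.0, 31.1]
force: [0.8, 0.2, -0.1]
gripper_width: 41.3
```

```bash

python3 -m creep '[{"translation":[0,0,-0.2],"delta_rot":[0,0,0]},{"translation":[0,0,-0.2],"delta_rot":[0,0,0]},{"translation":[0,0,0],"delta_rot":[0,0,0]},{"translation":[0,0,0],"delta_rot":[0,0,0]}]'
python3 -m creep '[{"translation":[0,0,0],"delta_rot":[0,0,0]},{"translation":[0,0,0],"delta_rot":[0,0,0]},{"translation":[0,0,0],"delta_rot":[0,0,0]},{"translation":[0,0,0],"delta_rot":[0,0,0]}]' -1 20
```

```text
time_s: 3.37
ee_pos: [579.3, -165.9, 37.8]
ee_rot: [151.4, 90.0, 152.1]
force: [-0.5, -0.1, 0.4]
gripper_width: 41.3
time_s: 3.7
ee_pos: [579.5, -166.0, 38.0]
ee_rot: [17.2, 90.0, 17.9]
force: [0.2, 0.1, 0.3]
gripper_width: 17.5
```

```bash

python3 -m creep '[{"translation":[0,0,0],"delta_rot":[0,0,0]},{"translation":[0,0,0],"delta_rot":[0,0,0]},{"translation":[0,0,0],"delta_rot":[0,0,0]}]'

```

```text
time_s: 3.95
ee_pos: [579.5, -166.3, 38.0]
ee_rot: [-68.5, 90.0, -67.8]
force: [-0.2, -2.5, -0.5]
gripper_width: 13.7
```

```bash

python3 -m creep '[{"translation":[0,0.2,0],"delta_rot":[0,0,0]},{"translation":[0,0.4,0],"delta_rot":[0,0,0]},{"translation":[-0.01,0.6,0],"delta_rot":[0,0,0]},{"translation":[0,0.6,0],"delta_rot":[0,0,0]},{"translation":[-0.01,0.6,0],"delta_rot":[0,0,0]}]'
python3 -m creep '[{"translation":[0,0.6,0],"delta_rot":[0,0,0]},{"translation":[-0.01,0.6,0],"delta_rot":[0,0,0]},{"translation":[0,0.4,0],"delta_rot":[0,0,0]},{"translation":[0,0.3,0],"delta_rot":[0,0,0]},{"translation":[-0.01,0.3,0],"delta_rot":[0,0,0]}]'

```

```text
time_s: 4.37
ee_pos: [579.2, -144.4, 38.1]
ee_rot: [-87.3, 89.8, -86.5]
force: [-1.0, -10.3, -1.3]
gripper_width: 14.0
time_s: 4.78
ee_pos: [578.9, -122.2, 38.1]
ee_rot: [-91.8, 89.8, -91.0]
force: [-2.1, -10.0, -0.6]
gripper_width: 13.7
```

```bash

python3 -m creep '[{"translation":[0,0.3,0],"delta_rot":[0,0,0]},{"translation":[0,0.3,0],"delta_rot":[0,0,0]},{"translation":[0,0.3,0],"delta_rot":[0,0,0]},{"translation":[0,0.3,0],"delta_rot":[0,0,0]},{"translation":[0,0.3,0],"delta_rot":[0,0,0]}]'
python3 -m creep '[{"translation":[0,0.3,0],"delta_rot":[0,0,0]},{"translation":[0,0.3,0],"delta_rot":[0,0,0]},{"translation":[0,0.2,0],"delta_rot":[0,0,0]},{"translation":[0,0.2,0],"delta_rot":[0,0,0]},{"translation":[0,0.2,0],"delta_rot":[0,0,0]}]'
python3 - <<'E'
from h import *
for n in ("scene","top"):
    p,d=optics.grab_frame(n)
    a=p[190:270,170:310] if n=="scene" else p[145:205,220:340]
    cv2.imwrite(f"pics/{n}2.png",cv2.resize(a[...,::-1],None,fx=5.5,fy=5.5,interpolation=cv2.INTER_CUBIC))
E
```

```text
time_s: 5.2
ee_pos: [578.6, -107.5, 38.0]
ee_rot: [-98.7, 89.8, -97.9]
force: [-1.9, -11.4, 0.1]
gripper_width: 14.2
time_s: 5.62
ee_pos: [578.5, -95.6, 38.0]
ee_rot: [-103.7, 89.7, -102.9]
force: [-1.4, -11.5, 1.6]
gripper_width: 14.0
```

View pics/scene2.png

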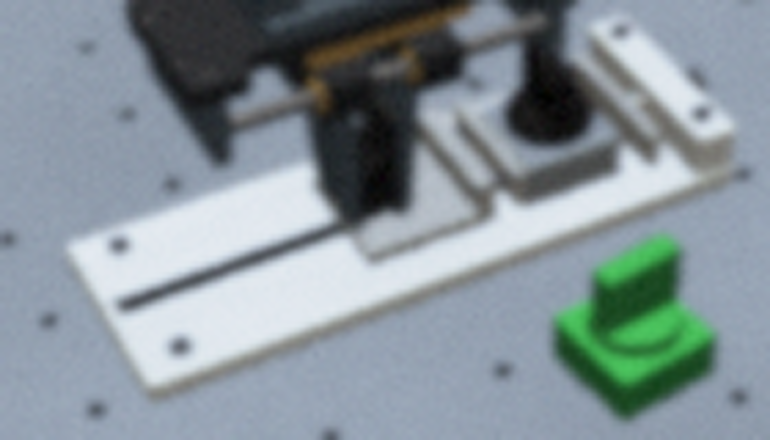

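View pics/top2.png

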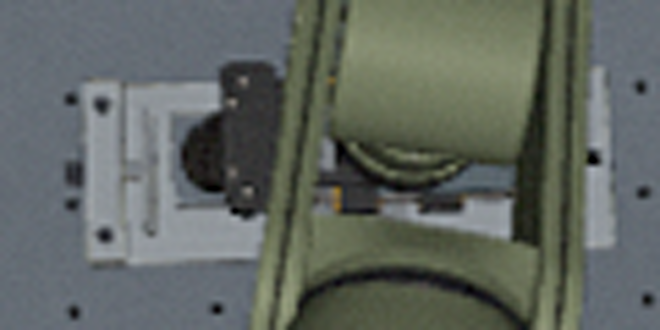

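The block now sits square on the jaw face, with about 7 mm left to the pad (top zoom: block edge 172, pad edge 158). I'll go slowly from here.

```bash

python3 -m creep '[{"translation":[0,0.1,0],"delta_rot":[0,0,0]},{"translation":[0,0.1,0],"delta_rot":[0,0,0]},{"translation":[0,0.1,0],"delta_rot":[0,0,0]},{"translation":[0,0.1,0],"delta_rot":[0,0,0]}]'
python3 -m creep '[{"translation":[0,0.1,0],"delta_rot":[0,0,0]},{"translation":[0,0.1,0],"delta_rot":[0,0,0]}]'

```

```text
time_s: 6.05
ee_pos: [578.4, -91.7, 38.0]
ee_rot: [-105.8, 89.7, -105.1]
force: [-2.9, -11.1, 0.4]
gripper_width: 13.7
time_s: 6.22
ee_pos: [578.4, -89.7, 38.0]
ee_rot: [-105.9, 89.7, -105.2]
force: [-2.5, -11.8, 0.7]
gripper_width: 13.7
```

```bash

python3 -m creep '[{"translation":[0,0.1,0],"delta_rot":[0,0,0]}]'
python3 -m creep '[{"translation":[0,0.1,0],"delta_rot":[0,0,0]}]'

```

```text
time_s: 6.3
ee_pos: [578.4, -88.7, 38.0]
ee_rot: [-106.9, 89.7, -106.1]
force: [-1.7, -11.7, 0.1]
gripper_width: 14.3
time_s: 6.38
ee_pos: [578.4, -87.7, 38.0]
ee_rot: [-107.0, 89.7, -106.3]
force: [-2.2, -12.0, 0.4]
gripper_width: 13.9
```

```bash

python3 -m creep '[{"translation":[0,0.1,0],"delta_rot":[0,0,0]}]'
python3 -m creep '[{"translation":[0,0.1,0],"delta_rot":[0,0,0]}]'
python3 -m creep '[{"translation":[0,0.1,0],"delta_rot":[0,0,0]}]'

```

```text
time_s: 6.47
ee_pos: [578.3, -86.7, 38.0]
ee_rot: [-107.9, 89.7, -107.1]
force: [-2.3, -10.7, -0.1]
gripper_width: 13.6
time_s: 6.55
ee_pos: [578.3, -85.7, 38.0]
ee_rot: [-108.2, 89.7, -107.4]
force: [-1.8, -11.0, 1.4]
gripper_width: 14.0
time_s: 6.63
ee_pos: [578.3, -84.7, 38.0]
ee_rot: [-109.0, 89.7, -108.2]
force: [-2.9, -11.5, 0.6]
gripper_width: 13.7
```

```bash

python3 -m creep '[{"translation":[0,0.1,0],"delta_rot":[0,0,0]}]'
python3 -m creep '[{"translation":[0,0.1,0],"delta_rot":[0,0,0]}]'
python3 -m creep '[{"translation":[0,0.1,0],"delta_rot":[0,0,0]}]'

```

```text
time_s: 6.72
ee_pos: [578.3, -83.8, 38.0]
ee_rot: [-108.2, 89.7, -107.4]
force: [-2.7, -11.7, 1.3]
gripper_width: 13.9
time_s: 6.8
ee_pos: [578.3, -83.0, 38.0]
ee_rot: [-105.6, 89.7, -104.8]
force: [-2.5, -13.8, 0.5]
gripper_width: 13.6
time_s: 6.88
ee_pos: [578.3, -82.3, 38.0]
ee_rot: [-104.6, 89.7, -103.8]
force: [-3.0, -15.7, -0.1]
gripper_width: 14.0
```

```bash

python3 -m creep '[{"translation":[0,0.1,0],"delta_rot":[0,0,0]}]'
python3 -m creep '[{"translation":[0,0,0],"delta_rot":[0,0,0]},{"translation":[0,0,0],"delta_rot":[0,0,0]}]'

```

```text
time_s: 6.97
ee_pos: [578.3, -81.6, 38.0]
ee_rot: [-104.4, 89.6, -103.5]
force: [-2.7, -16.0, -0.4]
gripper_width: 13.9
time_s: 7.13
ee_pos: [578.3, -81.6, 38.0]
ee_rot: [-104.5, 89.7, -103.7]
force: [-2.2, -15.4, 1.7]
gripper_width: 14.0
```

```bash

python3 -m creep '[{"translation":[0,0.1,0],"delta_rot":[0,0,0]}]'
python3 -m creep '[{"translation":[0,0,0],"delta_rot":[0,0,0]},{"translation":[0,0,0],"delta_rot":[0,0,0]}]'
python3 -c "
from workcell import readout
s=readout.state();print(s['force'],s['ee_pos'])"

```

```text
time_s: 7.22
ee_pos: [578.3, -81.1, 38.0]
ee_rot: [-103.0, 89.6, -102.2]
force: [-2.6, -17.3, -0.6]
gripper_width: 13.9
time_s: 7.38
ee_pos: [578.3, -81.0, 38.0]
ee_rot: [-103.5, 89.6, -102.7]
force: [-2.7, -16.3, 0.1]
gripper_width: 14.0
[ -2.71804859 -16.34335692   0.06995359] [578.25205465 -80.95193692  38.03743826]
```

```bash

python3 -m creep '[{"translation":[0,-0.05,0],"delta_rot":[0,0,0]},{"translation":[0,-0.05,0],"delta_rot":[0,0,0]},{"translation":[0,0,0],"delta_rot":[0,0,0]}]'
python3 -c "
from workcell import readout
s=readout.state();print(s['force'],s['ee_pos'])"

```

```text
time_s: 7.63
ee_pos: [578.3, -81.0, 38.0]
ee_rot: [-108.4, 89.7, -107.6]
force: [-1.2, -12.4, -0.6]
gripper_width: 13.7
[ -1.18703976 -12.38062597  -0.60517916] [578.26411404 -81.00786858  38.01618463]
```

```bash

python3 -m creep '[{"translation":[0,-0.1,0],"delta_rot":[0,0,0]},{"translation":[0,-0.1,0],"delta_rot":[0,0,0]},{"translation":[0,0,0],"delta_rot":[0,0,0]}]'
python3 -m creep '[{"translation":[0,0,0],"delta_rot":[0,0,0]},{"translation":[0,0,0],"delta_rot":[0,0,0]},{"translation":[0,0,0],"delta_rot":[0,0,0]},{"translation":[0,0,0],"delta_rot":[0,0,0]},{"translation":[0,0,0],"delta_rot":[0,0,0]}]' -0.15

```

```text
time_s: 7.88
ee_pos: [578.3, -81.1, 38.0]
ee_rot: [-137.8, 89.9, -137.1]
force: [-2.8, -6.0, 1.5]
gripper_width: 13.9
time_s: 8.3
ee_pos: [579.2, -79.6, 38.0]
ee_rot: [65.8, 90.0, 66.5]
force: [0.1, 0.7, -1.5]
gripper_width: 38.6
```

```bash

python3 -m creep '[{"translation":[0,0,1],"delta_rot":[0,0,0]},{"translation":[0,0,2.5],"delta_rot":[0,0,0]},{"translation":[0,-1,3],"delta_rot":[0,0,0]},{"translation":[0,-3,3],"delta_rot":[0,0,0]},{"translation":[0,-3,2],"delta_rot":[0,0,0]}]'
python3 -m creep '[{"translation":[-0.7,-1.5,0],"delta_rot":[0,0,0]},{"translation":[0,0,0],"delta_rot":[0,0,0]},{"translation":[0,0,0],"delta_rot":[0,0,0]}]'
python3 - <<'E'
from h import *
for n in ("scene","top"):
    p,d=optics.grab_frame(n); np.save(f"pics/{n}3p.npy",p);np.save(f"pics/{n}3d.npy",d)
    a=p[190:270,170:310] if n=="scene" else p[145:205,220:340]
    cv2.imwrite(f"pics/{n}3.png",cv2.resize(a[...,::-1],None,fx=5.5,fy=5.5,interpolation=cv2.INTER_CUBIC))
    C=cloud(n,d)
    for w in (1,):
        k=(C[...,2]>60)&(C[...,2]<82)&(abs(C[...,0]-580)<35)&(C[...,1]>-30)&(C[...,1]<40)&(p.max(2)<90)
        if n=="scene": k&=(C[...,2]>71)
        Q=C[k]; print(n,len(Q))
        if len(Q)>5:
            (cx,cy),(w,h),an=cv2.minAreaRect(Q[:,:2].astype(np.float32)); print(Q.mean(0),np.median(Q,0),(cx,cy),(w,h),an)
            for r in np.unique(np.argwhere(k)[:,0]): 
                c=np.where(k[r])[0]; print(r,c.min(),c.max(),C[r,c,:2].mean(0).round(1),C[r,c,2].mean().round(1))
E
```

```text
time_s: 8.72
ee_pos: [580.2, -149.4, 156.3]
ee_rot: [-11.1, 89.8, -10.3]
force: [0.8, -0.7, -0.2]
gripper_width: 38.8
time_s: 8.97
ee_pos: [571.7, -164.7, 153.1]
ee_rot: [46.8, 90.0, 47.4]
force: [-0.2, 0.2, 0.0]
gripper_width: 39.0
scene 52
[584.29582903   4.8346964   74.15234766] [583.61891484   5.13639489  74.20128936] (584.044921875, 5.727071762084961) (12.939704895019531, 37.88861846923828) 84.48860168457031
195 270 272 [566.7   8.7] 75.0
196 269 273 [569.5   7.2] 74.2
197 269 274 [573.9   6.2] 74.4
198 270 275 [579.3   6. ] 74.9
199 270 275 [581.4   4.8] 73.6
200 271 276 [587.    4.5] 74.4
201 271 277 [590.6   3.9] 73.9
202 273 277 [596.    3.7] 74.6
203 273 277 [597.8   2.6] 73.1
204 274 276 [601.3   0.7] 73.2
top 60
[580.66669963   8.39949997  74.45526153] [581.89544705   7.86621247  74.7233897 ] (580.06298828125, 8.570047378540039) (12.851624488830566, 36.002235412597656) 83.80804443359375
166 254 258 [597.1   7.3] 76.8
167 254 258 [594.6   7.4] 73.9
168 254 258 [591.5   7.4] 75.4
169 254 258 [588.8   7.5] 73.7
170 254 258 [585.9   7.6] 73.1
171 254 258 [582.9   7.6] 73.5
172 254 258 [579.9   7.7] 73.8
173 254 257 [577.    9.2] 73.9
174 254 257 [573.9   9.2] 75.3
175 254 257 [571.    9.3] 75.6
176 254 257 [568.2   9.4] 74.5
177 253 257 [565.2  10.9] 75.1
178 254 257 [562.4   9.5] 73.4
```

View pics/scene3.png

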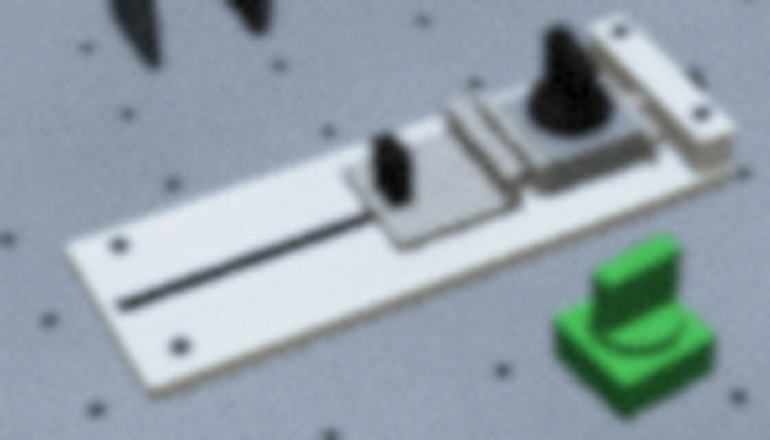

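View pics/top3.png

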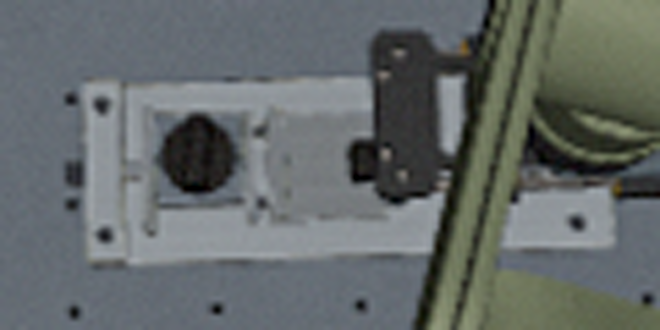

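The block is square between the jaw face and the pad (top zoom: block x 155–245, pad at 150). The bar is near world (581.5, 8), turned about −6.5°. Next I'll move over the cap.

```bash

python3 -m creep '[{"translation":[0.2,2,0],"delta_rot":[0,0,-0.03]},{"translation":[0.2,3.5,0],"delta_rot":[0,0,-0.03]},{"translation":[0.2,4,0],"delta_rot":[0,0,-0.03]},{"translation":[0.2,4,0],"delta_rot":[0,0,-0.03]},{"translation":[0.2,2.7,0],"delta_rot":[0,0,0]}]'
python3 -m creep '[{"translation":[0,1,0],"delta_rot":[0,0,0]},{"translation":[0,0.1,0],"delta_rot":[0,0,0]},{"translation":[0,0,0],"delta_rot":[0,0,0]},{"translation":[0,0,0],"delta_rot":[0,0,0]}]'

```

```text
time_s: 9.48
ee_pos: [581.2, 2.0, 151.7]
ee_rot: [146.6, 89.9, 140.5]
force: [0.7, -1.1, -0.2]
gripper_width: 38.8
time_s: 9.82
ee_pos: [581.9, 7.9, 152.1]
ee_rot: [-135.0, 90.0, -141.2]
force: [0.9, -1.6, 0.0]
gripper_width: 38.9
```

```bash

python3 -m creep '[{"translation":[0,0,-1.5],"delta_rot":[0,0,0]},{"translation":[0,0,-2.5],"delta_rot":[0,0,0]},{"translation":[0,0,-1.5],"delta_rot":[0,0,0]},{"translation":[0,0,-0.5],"delta_rot":[0,0,0]},{"translation":[0,0,0],"delta_rot":[0,0,0]}]'
python3 -m creep '[{"translation":[0,0,-1],"delta_rot":[0,0,0]},{"translation":[0,0,-1],"delta_rot":[0,0,0]},{"translation":[0,0,-0.5],"delta_rot":[0,0,0]},{"translation":[0,0,-0.2],"delta_rot":[0,0,0]},{"translation":[0,0,0],"delta_rot":[0,0,0]}]'
python3 -m creep '[{"translation":[0,0,0],"delta_rot":[0,0,0]},{"translation":[0,0,0],"delta_rot":[0,0,0]}]'
python3 - <<'E'
from h import *
for n in ("scene","top"):
    p,d=optics.grab_frame(n)
    a=p[170:250,190:330] if n=="scene" else p[145:205,220:340]
    cv2.imwrite(f"pics/{n}4.png",cv2.resize(a[...,::-1],None,fx=5.5,fy=5.5,interpolation=cv2.INTER_CUBIC))
E
```

```text
time_s: 10.23
ee_pos: [581.1, 7.2, 91.1]
ee_rot: [-171.6, 89.8, -177.9]
force: [0.4, -0.1, 0.4]
gripper_width: 38.6
time_s: 10.65
ee_pos: [581.8, 8.6, 64.9]
ee_rot: [-177.2, 89.9, 176.7]
force: [0.5, -0.5, -0.3]
gripper_width: 38.8
time_s: 10.82
ee_pos: [582.4, 8.7, 65.9]
ee_rot: [10.8, 89.9, 4.6]
force: [-0.3, 0.6, 0.0]
gripper_width: 38.6
```

View pics/scene4.png

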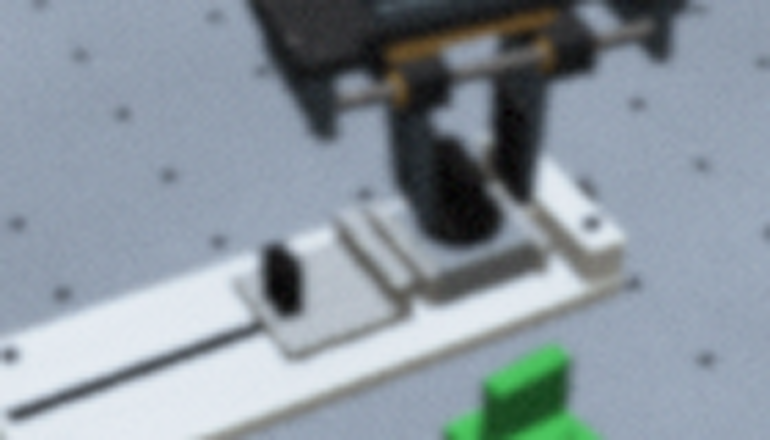

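The fingers straddle the bar (scene zoom: bar at (452,180), fingers at (410,170) and (515,165)). I'll close gently.

```bash

python3 -m creep '[{"translation":[0,0,0],"delta_rot":[0,0,0]},{"translation":[0,0,0],"delta_rot":[0,0,0]},{"translation":[0,0,0],"delta_rot":[0,0,0]},{"translation":[0,0,0],"delta_rot":[0,0,0]}]' -0.65 6
python3 -m creep '[{"translation":[0,0,0],"delta_rot":[0,0,0]},{"translation":[0,0,0],"delta_rot":[0,0,0]},{"translation":[0,0,0],"delta_rot":[0,0,0]}]' -1 6
python3 -m creep '[{"translation":[0,0,0],"delta_rot":[0,0,0]},{"translation":[0,0,0],"delta_rot":[0,0,0]}]'
python3 -c "
from workcell import readout
s=readout.state();print(s['force'],s['torque'],s['ee_pos'])"

```

```text
time_s: 11.25
ee_pos: [582.1, 8.6, 65.5]
ee_rot: [32.3, 90.0, 26.1]
force: [-0.8, -0.7, 0.2]
gripper_width: 17.0
time_s: 11.5
ee_pos: [582.0, 8.0, 65.5]
ee_rot: [-90.6, 89.9, -96.7]
force: [-0.5, -2.9, 0.8]
gripper_width: 12.9
time_s: 11.67
ee_pos: [582.0, 8.0, 65.5]
ee_rot: [-87.3, 90.0, -93.4]
force: [-1.1, -4.0, 2.1]
gripper_width: 13.0
[-1.14757171 -4.01946789  2.08579991] [-0.81874948  0.1168201   0.00167123] [582.03087353   8.02359702  65.52509281]
```

```bash

python3 -m creep '[{"translation":[0,-0.08,0],"delta_rot":[0,0,0]},{"translation":[0,0,0],"delta_rot":[0,0,0]}]' -1 12
python3 -m creep '[{"translation":[0,0,0],"delta_rot":[0,0,0]}]'
python3 -c "
from workcell import readout
s=readout.state();print(s['force'],s['torque'],s['ee_pos'])"

```

```text
time_s: 11.83
ee_pos: [582.0, 7.9, 65.5]
ee_rot: [104.1, 90.0, 97.9]
force: [-0.1, -2.1, 1.7]
gripper_width: 12.7
time_s: 11.92
ee_pos: [582.0, 7.9, 65.5]
ee_rot: [93.0, 90.0, 86.8]
force: [-1.6, -3.1, 1.7]
gripper_width: 12.8
[-1.55732227 -3.11292452  1.7397811 ] [-0.33319395  0.10629576 -0.00621085] [582.04269834   7.94037746  65.50099074]
```

```bash

python3 -m creep '[{"translation":[0,-0.05,0],"delta_rot":[0,0,-0.04]},{"translation":[0,0,0],"delta_rot":[0,0,-0.05]},{"translation":[0,0,0],"delta_rot":[0,0,-0.05]},{"translation":[0,0,0],"delta_rot":[0,0,-0.05]}]'
python3 -c "
from workcell import readout
s=readout.state();print(s['force'],s['torque'],s['ee_pos'],90-s['ee_rot'][0]+s['ee_rot'][2])"

```

```text
time_s: 12.25
ee_pos: [582.0, 7.7, 65.5]
ee_rot: [122.4, 90.0, 105.2]
force: [-0.7, -2.0, 1.6]
gripper_width: 12.5
[-0.73696948 -1.98400102  1.62504919] [-0.25092052  0.18367187  0.06028558] [581.97116338   7.66710936  65.4816085 ] 72.80488688585582
```

```bash

python3 -m creep '[{"translation":[0,-0.02,0],"delta_rot":[0,0,-0.05]},{"translation":[0,0,0],"delta_rot":[0,0,-0.05]},{"translation":[0,0,0],"delta_rot":[0,0,-0.05]},{"translation":[0,0,0],"delta_rot":[0,0,-0.05]},{"translation":[0,0,0],"delta_rot":[0,0,-0.05]}]'
python3 -c "
from workcell import readout
s=readout.state();print(s['force'],s['torque'],s['ee_pos'],90-s['ee_rot'][0]+s['ee_rot'][2])"

```

```text
time_s: 12.67
ee_pos: [581.9, 7.4, 65.5]
ee_rot: [159.5, 90.0, 127.9]
force: [-0.8, -1.7, 1.7]
gripper_width: 12.9
[-0.80721778 -1.74982334  1.73951418] [-0.37779117  0.25365342  0.11135511] [581.90408383   7.38031402  65.48018926] 58.482510273818264
```

```bash

python3 -m creep '[{"translation":[0,0,0],"delta_rot":[0,0,-0.05]},{"translation":[0,0,0],"delta_rot":[0,0,-0.05]},{"translation":[0,0,0],"delta_rot":[0,0,-0.05]},{"translation":[0,0,0],"delta_rot":[0,0,-0.05]}]'
python3 - <<'E'
from workcell import readout
s=readout.state();print(s['force'],s['torque'],s['ee_pos'],90-s['ee_rot'][0]+s['ee_rot'][2])
from h import *
for n in ("scene","top"):
    p,d=optics.grab_frame(n)
    a=p[170:250,190:330] if n=="scene" else p[145:205,220:340]
    cv2.imwrite(f"pics/{n}5.png",cv2.resize(a[...,::-1],None,fx=5.5,fy=5.5,interpolation=cv2.INTER_CUBIC))
E
```

```text
time_s: 13.0
ee_pos: [581.7, 7.2, 65.5]
ee_rot: [-142.1, 90.0, 174.9]
force: [-0.2, -2.6, 2.1]
gripper_width: 13.1
[-0.18520294 -2.64563075  2.10025092] [-0.47207445  0.33182032  0.10975717] [581.72749761   7.19335484  65.47609411] 407.0338589734906
```

View pics/scene5.png

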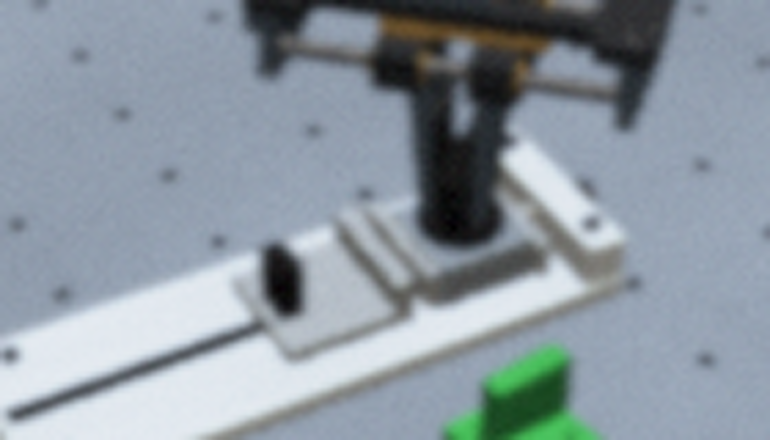

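The block stays square and the cap is turning, 37° so far. I'll continue.

```bash

python3 -m creep '[{"translation":[0,0,0],"delta_rot":[0,0,-0.05]},{"translation":[0,0,0],"delta_rot":[0,0,-0.05]},{"translation":[0,0,0],"delta_rot":[0,0,-0.05]},{"translation":[0,0,0],"delta_rot":[0,0,-0.05]},{"translation":[0,0,0],"delta_rot":[0,0,-0.05]}]'
python3 -c "
from workcell import readout
s=readout.state();print(s['force'],s['torque'],s['ee_pos'],90-s['ee_rot'][0]+s['ee_rot'][2])"
python3 -m creep '[{"translation":[0,0,0],"delta_rot":[0,0,-0.05]},{"translation":[0,0,0],"delta_rot":[0,0,-0.05]},{"translation":[0,0,0],"delta_rot":[0,0,-0.05]},{"translation":[0,0,0],"delta_rot":[0,0,-0.05]}]'
python3 -c "
from workcell import readout
s=readout.state();print(s['force'],s['torque'],s['ee_pos'],90-s['ee_rot'][0]+s['ee_rot'][2])"

```

```text
time_s: 13.52
ee_pos: [581.5, 7.0, 65.5]
ee_rot: [-112.5, 89.9, -169.7]
force: [-3.5, -2.4, 2.5]
gripper_width: 12.9
[-3.45118169 -2.3922774   2.48710734] [-0.59798372  0.43351756  0.04564746] [581.53689973   7.01491957  65.48316483] 32.79418721099657
time_s: 13.85
ee_pos: [581.3, 6.9, 65.5]
ee_rot: [-96.5, 89.9, -165.1]
force: [-1.9, -3.4, 3.1]
gripper_width: 13.0
[-1.861564   -3.42368782  3.14617157] [-0.68937792  0.47914516  0.00656402] [581.32885613   6.88690586  65.47992405] 21.336794488940882
```

```bash

python3 -m creep '[{"translation":[-0.03,-0.06,0],"delta_rot":[0,0,-0.05]},{"translation":[0,0,0],"delta_rot":[0,0,-0.05]}]'
python3 -c "
from workcell import readout
s=readout.state();print(s['force'],s['torque'],s['ee_pos'],90-s['ee_rot'][0]+s['ee_rot'][2],s['effort'][5])"
python3 -m creep '[{"translation":[0,0,0],"delta_rot":[0,0,-0.04]},{"translation":[0,0,0],"delta_rot":[0,0,-0.04]}]'
python3 -c "
from workcell import readout
s=readout.state();print(s['force'],s['torque'],s['ee_pos'],90-s['ee_rot'][0]+s['ee_rot'][2],s['effort'][5])"

```

```text
time_s: 14.02
ee_pos: [581.2, 6.8, 65.5]
ee_rot: [-135.3, 89.9, 150.3]
force: [-1.1, -1.6, 3.0]
gripper_width: 12.8
[-1.06891947 -1.55106374  3.0455708 ] [-0.259991    0.40678786  0.37533389] [581.19569649   6.79453606  65.48221038] 375.5873544870791 -0.24361814372241497
time_s: 14.18
ee_pos: [581.2, 6.5, 65.5]
ee_rot: [-83.6, 89.9, -162.5]
force: [-1.1, -2.1, 2.7]
gripper_width: 15.3
[-1.13055653 -2.05032353  2.6701277 ] [-0.50777114  0.37652299  0.50636525] [581.24262067   6.54656716  65.4559062 ] 11.131798585682702 0.12664031703025103
```

```bash

python3 -m creep '[{"translation":[0,0,0],"delta_rot":[0,0,-0.03]}]'
python3 -c "
from workcell import readout
s=readout.state();print(s['force'],s['torque'],s['ee_pos'],90-s['ee_rot'][0]+s['ee_rot'][2],s['effort'][5])"

```

```text
time_s: 14.27
ee_pos: [581.3, 6.4, 65.4]
ee_rot: [-61.4, 89.9, -142.0]
force: [-2.7, -3.0, 2.5]
gripper_width: 15.7
[-2.72686754 -3.00548876  2.473498  ] [-0.58091221  0.4178393   0.54296453] [581.29158546   6.38792021  65.44815145] 9.43973849835163 0.30979664996266365
```

The torque jumped and the fingers were pried open to 15.7 mm, so the cap appears to be at its stop. I'll unload and look.

```bash

python3 -m creep '[{"translation":[0,-0.03,0],"delta_rot":[0,0,0.04]},{"translation":[0,0,0],"delta_rot":[0,0,0.03]},{"translation":[0,0,0],"delta_rot":[0,0,0]}]'
python3 - <<'E'
from workcell import readout
s=readout.state();print(s['force'],s['torque'],s['ee_pos'],90-s['ee_rot'][0]+s['ee_rot'][2])
from h import *
for n in ("scene","top"):
    p,d=optics.grab_frame(n)
    a=p[170:250,190:330] if n=="scene" else p[145:205,220:340]
    cv2.imwrite(f"pics/{n}6.png",cv2.resize(a[...,::-1],None,fx=5.5,fy=5.5,interpolation=cv2.INTER_CUBIC))
E
```

```text
time_s: 14.52
ee_pos: [581.3, 6.5, 65.4]
ee_rot: [-125.1, 89.9, 158.4]
force: [-2.0, -1.6, 2.9]
gripper_width: 13.6
[-2.00716047 -1.64591439  2.87030507] [-0.28256949  0.44206221  0.27713422] [581.2901421    6.49676222  65.41653921] 373.47791596779996
```

View pics/scene6.png

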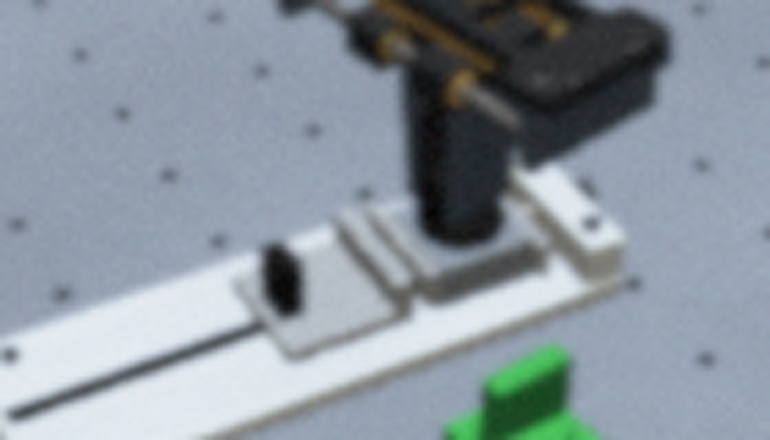

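View pics/top6.png

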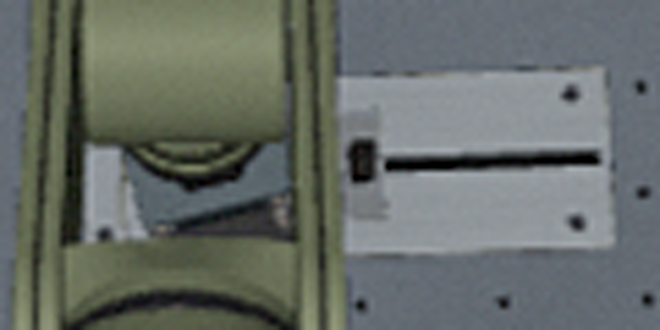

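The block is still square. The stop was met at a tool yaw of about 16°, which agrees with a 1.3 rad stop. I'll ease the preload and release.

```bash

python3 -m creep '[{"translation":[-0.03,-0.02,0],"delta_rot":[0,0,0.02]},{"translation":[0,0,0],"delta_rot":[0,0,0]}]'
python3 -c "
from workcell import readout
s=readout.state();print(s['force'],s['torque'],s['ee_pos'],90-s['ee_rot'][0]+s['ee_rot'][2])"
python3 -m creep '[{"translation":[0,0,0],"delta_rot":[0,0,0]},{"translation":[0,0,0],"delta_rot":[0,0,0]},{"translation":[0,0,0],"delta_rot":[0,0,0]},{"translation":[0,0,0],"delta_rot":[0,0,0]},{"translation":[0,0,0],"delta_rot":[0,0,0]}]' -0.2
python3 -m creep '[{"translation":[0,0,0.5],"delta_rot":[0,0,0]},{"translation":[0,0,1],"delta_rot":[0,0,0]},{"translation":[0,0,2],"delta_rot":[0,0,0]},{"translation":[0,0,3],"delta_rot":[0,0,0]},{"translation":[0,0,3],"delta_rot":[0,0,0]}]'
python3 -m creep '[{"translation":[0,-2,1],"delta_rot":[0,0,0]},{"translation":[0,-4,0],"delta_rot":[0,0,0]},{"translation":[0,-4,0],"delta_rot":[0,0,0]},{"translation":[0,-4,0],"delta_rot":[0,0,0]},{"translation":[0,-3,0],"delta_rot":[0,0,0]}]'
python3 - <<'E'
from h import *
for n in ("scene","top"):
    p,d=optics.grab_frame(n); np.save(f"pics/{n}7p.npy",p);np.save(f"pics/{n}7d.npy",d)
    a=p[170:250,190:330] if n=="scene" else p[145:205,220:340]
    cv2.imwrite(f"pics/{n}7.png",cv2.resize(a[...,::-1],None,fx=5.5,fy=5.5,interpolation=cv2.INTER_CUBIC))
    C=cloud(n,d)
    k=(C[...,2]>(71 if n=="scene" else 60))&(C[...,2]<82)&(abs(C[...,0]-580)<35)&(abs(C[...,1]-7)<30)&(p.max(2)<90)
    Q=C[k]; print(n,len(Q))
    if len(Q)>5:
        print(Q.mean(0)); u,sv,vt=np.linalg.svd(Q[:,:2]-Q[:,:2].mean(0),full_matrices=False); print("bar yaw",np.degrees(np.arctan2(vt[0,1],vt[0,0])),cv2.minAreaRect(Q[:,:2].astype(np.float32)))
E
```

```text
time_s: 14.78
ee_pos: [581.2, 6.4, 65.4]
ee_rot: [-169.8, 90.0, 114.8]
force: [-2.4, -0.2, 2.3]
gripper_width: 13.4
[-2.42909195 -0.19807345  2.34061743] [0.05605522 0.44971017 0.24517186] [581.24508201   6.37104587  65.39132043] 374.54810941288696
time_s: 15.2
ee_pos: [581.7, 6.0, 65.4]
ee_rot: [89.3, 90.0, 13.8]
force: [0.2, -0.3, -0.5]
gripper_width: 36.0
time_s: 15.62
ee_pos: [581.1, 6.0, 161.8]
ee_rot: [-107.8, 90.0, 176.7]
force: [-0.1, 1.0, 0.2]
gripper_width: 36.7
time_s: 16.03
ee_pos: [581.5, -166.8, 171.9]
ee_rot: [39.9, 89.9, -35.6]
force: [0.3, 0.2, 0.7]
gripper_width: 36.6
scene 43
[584.04105861   5.25182402  73.99611405]
bar yaw -73.40452572989663 ((583.1326293945312, 4.997224807739258), (10.449013710021973, 35.10280990600586), 17.930809020996094)
top 66
[580.68836751   8.61125688  73.67813318]
bar yaw 104.9742129801099 ((581.0236206054688, 8.939277648925781), (12.971068382263184, 38.889015197753906), 16.386611938476562)
```

View pics/scene7.png

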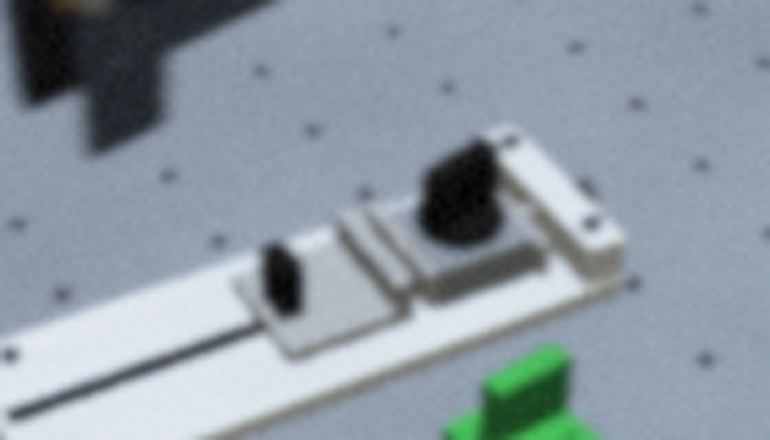

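View pics/top7.png

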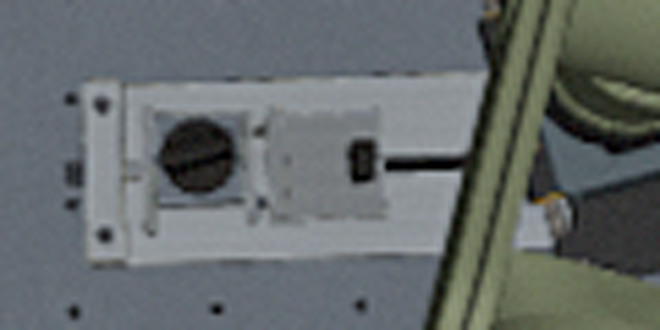

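The bar is now at −73° to −75° (scene −73.4, top −75.0), which agrees with a stop at about −74°. The block and jaw haven't moved, and the robot touches nothing. I'll let the arm settle and hand in.

```bash

python3 -m creep '[{"translation":[0,0,0],"delta_rot":[0,0,0]},{"translation":[0,0,0],"delta_rot":[0,0,0]},{"translation":[0,0,0],"delta_rot":[0,0,0]}]'
python3 - <<'E'
from h import *
a,b=load("top",3)[0].astype(int),load("top",7)[0].astype(int)
print("max diff jaw/block-edge region", np.abs(a-b)[160:195,264:285].mean())
t0=load("top",0)[0].astype(int)
for nm,(r,c) in dict(dish=(221,146),jar=(166,384),driver=(235,378)).items(): print(nm,np.abs(t0-b)[r-15:r+15,c-15:c+15].mean().round(2))
from workcell import env; print(env.job_done())
E
```

```text
time_s: 16.38
ee_pos: [581.5, -162.8, 170.8]
ee_rot: [126.1, 90.0, 50.7]
force: [-0.9, -0.0, -0.4]
gripper_width: 36.5
max diff jaw/block-edge region 1.9147392290249432
dish 3.45
jar 8.49
driver 3.86
the job is handed in; nothing more can be done
None
```

```bash
python3 - <<'E'
from h import *
for n,(r,c) in dict(top=(166,384),scene=(266,122)).items():
    x=[load(n,k)[0][r-30:r+30,c-30:c+30,::-1] for k in(0,7)]
    cv2.imwrite(f"pics/jar_{n}.png",cv2.resize(np.hstack(x),None,fx=5,fy=5))
E
```

```text
(no output)
```

View pics/jar_top.png

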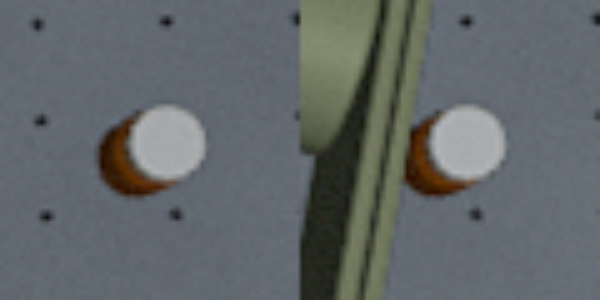

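View pics/jar_scene.png

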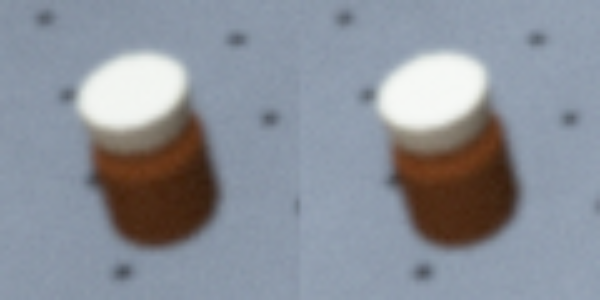

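The block is clamped square against the end pad and the cap is turned to its stop. The job was handed in at 16.4 s with the gripper clear of everything; no verdict was reported.

- **Clamping:** I slid the jaw by its grip until the block met the pad, then about 3 mm further. The drive force rose from about 11.5 N to 16–17 N, so I estimate 6–7 N of squeeze. That figure comes from the push force. I did not measure it again after letting go.
- **Cap:** I turned it clockwise until the torque jumped. At the stop I overdrove it a little: the torque reading reached about 0.5 N m and pried the fingers open to 15.7 mm. I then eased off and let go.
- **Last checks:** The bar lies at −73° in one view and −75° in the other, against about −74° expected for the 1.3 rad stop. The pictures from before and after the turn show the block square and the block and jaw where they were.
- **Bystanders:** The dish and screwdriver look unchanged in the top view. The jar's picture check gave a higher difference (8.5 against 3–4). The saved pictures show this is the arm partly covering it in the top view; the jar itself has not moved.
- **Disagreement:** The two cameras differed by about 3 mm on the cap's position, which I settled by touch.

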